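# Rock the angle gauge on the sprung stud until its pointer is on the mark, and hold

## Task

Check the angle gauge: lift it by its black grip, set it upright astride the brass stud of the stand with the V notch in its foot over the stud, and press lightly so that the sprung stud sinks about half-way. Then rock the gauge on the stud until its swinging pointer settles on the red mark, and finish while still holding it there, with the stud still about half-way down and the pointer still on the mark. Do not ram the stud, and leave the two bottles, the film box and the timer where they are.

Things in the scene. Friction and masses are not known exactly. Their poses are not given: they have to be found in the camera images.
- gauge_grip (a point): centre of the angle gauge's black rubber grip: grasp here; 22 (x) x 24 (y) x 44 mm high, on top of the blue round case. It lies 133 mm above the underside of the foot on its middle axis, 20 mm below the grip's top and 21 mm above the case's top. Axes: z up, x from the dial (front) to the back, y along the foot; seen from the front +y is to the left. The dial faces the robot. About 0.25 kg.
- gauge_notch (a point): point midway in the V notch of the gauge's foot, in the plane of its underside, 133 mm straight below the grip point, same axes. Foot 36 x 72 x 16 mm (x, y, z); notch along x, 90 degrees, 22 mm wide at the mouth, 11 mm deep. Seated on the stud this point lies on the stud's axis and the gauge rocks about it. Blue case 92 mm in diameter, 22 mm thick, white dial on its front.
- pointer_tip (a point): lower end of the gauge's black pendulum pointer, 34 mm below its pivot; it turns with the pointer, its z along the pointer (upward). The pivot is in the middle of the dial, 66 mm above the foot's underside and 13 mm in front of the gauge's middle plane.
- mark_tip (a point): inner end of the red mark at the dial's rim, 35 mm from the same pivot; its axes turn with the mark, z from the mark to the pivot.
- pointer (a joint): angle of the swinging pointer on the dial about the gauge's +x (rad): 0 straight toward the foot, positive toward the gauge's +y (left seen from the front). It hangs plumb by gravity, lightly damped (about 3 Hz, settles in about 2 s): lean the upright gauge's top toward its own +y side by an angle (a turn of minus that about its +x) and the pointer reads plus that angle.
- mark (a joint): angle of the red mark on the dial, measured the same way (rad), 0.22 to 0.42; it differs from run to run and stays put during the run. The pointer is on the mark when both angles are equal.
- stud_axis (a point): middle of the axis of the brass stud, a level bar 16 mm in diameter, 56 mm long along this point's x, on a sprung plunger of a fixed steel stand (base 85 x 92 x 12 mm; a 34 x 24 mm sleeve reaches up to 25 mm). Unloaded the axis is 62 mm above the worktop; the point sinks with the stud. y is level, across the stud; x points away from the robot, 0.25 to 0.85 rad left of world x.
- stud (a joint): how far the stud has been pressed down (m): 0 free, 0.014 at its lower stop; half-way is 0.007. Spring 400 N/m with 0.5 N preload, so half-way takes about 3.3 N.
- stand: the stand with the stud; origin at the centre of its underside, x along the stud.
- white_bottle_small: small bottle with a blue cap, 56 mm in diameter, 112 mm high, standing behind the work; origin at the centre of its underside. Bystander.
- white_bottle_large: larger bottle with a blue cap, 66 mm in diameter, 140 mm high, standing behind the work; origin at the centre of its underside. Bystander.
- film_carton: white carton of sealing film, 40 x 110 x 30 mm (x, y, z), lying on the robot's side of the work; origin at the centre of its underside. Bystander.
- bench_timer: white bench timer, 68 x 68 x 20 mm, lying on the robot's side of the work; origin at the centre of its underside. Bystander.

How it is judged (in metres and radians):
On the way, in this order (a step that is already met when the one before it is completed fails the run):
1. the gauge is lifted clear of the worktop in the gripper (height (world z) of gauge_notch above 0.03 m and contact force between the fingers and gauge above 1 N), for 0.2 s.
2. the gauge sits astride the stud, upright (within 0.12 rad), and has pressed it 3 to 11 mm down (contact force between the fingers and gauge above 1 N and contact force between gauge and stand above 0.5 N and value of joint stud between 0.003 and 0.011 m and x of gauge_notch in the frame of stud_axis between -0.018 and 0.018 m and y of gauge_notch in the frame of stud_axis between -0.005 and 0.005 m and z of gauge_notch in the frame of stud_axis between -0.005 and 0.005 m and angle between gauge_notch's own z axis and vertical below 0.12 rad), for 0.2 s.
3. the gauge is rocked on the stud until the pointer is on the mark (within 0.06 rad) (contact force between the fingers and gauge above 1 N and contact force between gauge and stand above 0.5 N and value of joint stud between 0.003 and 0.011 m and x of gauge_notch in the frame of stud_axis between -0.018 and 0.018 m and y of gauge_notch in the frame of stud_axis between -0.005 and 0.005 m and z of gauge_notch in the frame of stud_axis between -0.005 and 0.005 m and angle between the z axis of pointer_tip and the z axis of mark_tip, either way round below 0.06 rad), for 0.3 s.
At the end, for the whole second after the job is handed in: The gauge is still held in the fingers (over 1 N), its notch sits on the stud (centre within 5 mm of the stud's axis across and in height, within 18 mm along it), the stud is pressed 3 to 11 mm down by it, and the pointer has settled (under 0.3 rad/s) within 0.06 rad (3.4 degrees) of the red mark (all of step 3 and velocity of joint pointer between -0.3 and 0.3 rad/s); the arm keeps its last pose, push and grip.
It fails at once if the stud is rammed (over 25 N from the gauge) (contact force between gauge and stand above 25 N).
It fails at once if a bottle, the film box or the timer is shifted by more than 25 mm (distance of any of white_bottle_small, white_bottle_large, film_carton, bench_timer from where it was at the start of the episode above 0.025 m).
It also fails if it takes over 45 s, if anything falls off the work surface, if the arm or the gripper's body presses on something with over 40 N, if the wrist force passes 120 N, or if a joint passes its speed limit or range.

## Robot

A 6-joint arm with a two-finger parallel gripper is mounted at the origin on a cart in front of the work surface, level with it; the furniture and walls round the work are solid. World frame = base frame: x ahead of the robot, y to its left, z up, the work surface at z = 0. Lengths are in m, angles in degrees, forces in N, time in s.
With the tool pointing down it reaches from about 0.3 to 0.75 m from the base axis. Payload 8.5 kg.
Tool frame: the origin (TCP) lies at the very end of the fingers, on their centre line; the grasp point (between the pads) lies 19 mm behind it; z points along the fingers, y is the line along which they close (so a half turn about z gives the same grasp; the last joint's range is limited). The gripper opens to 85 mm and grips with 20 to 120 N. Pads are 22 mm wide; open, the fingers measure 114 mm over their backs; the gripper's body (76 mm by 85 mm) begins 54 mm behind the grasp point. The pads swing forward as they close: fully open they stand 13 mm farther back than shut.
Start: joints at [51.95, 21.807, 74.336, -0, 83.858, -12.336], TCP at [0.239, 0.496, 0.209] pointing down, gripper open.
Joint ranges: [-178.18, 178.18], [-50.72, 133.34], [12.68, 142.11], [-81.47, 261.47], [9.98, 163.14], [-165.26, 165.26]. Speed limits (degrees/s): [136.94, 136.94, 180, 180, 180, 180].

## Interface

Orientations are given as a 3x3 rotation matrix whose columns are the frame's x, y, z axes.
In Python, from rig import observe, cams, ticket gives the robot as it stands.
- The arm moves only by the tool move_arm, never from a script. Its arguments are lists of equal length, an entry for each row: "jaw": the finger opening in cm, from 0 to 8.54; "dp": the shift along the tool's x, y, z in cm, a list of three; "turn": the turn, a rotation vector about the tool's x, y, z in rad, a list of three. In form: {"jaw": [jaw, ...], "dp": [[tx, ty, tz], ...], "turn": [[wx, wy, wz], ...]}. A call has 1 to 12 rows; each row shifts and turns the commanded pose from where the row before left it, along the tool's axes as they then stand; what a row does not reach is not made up. A row lasts 1/12 s, in which the tool goes at most 41.7 mm and 7.16 degrees, less where a joint would pass 70% of its speed; a pose out of reach is approached as far as the arm can. A call is refused whole if a number of a shift passes 4.17 or a number of a turn 0.125, either way. A call with a gripper value outside its range is refused whole. The fingers move at their own pace and stop on an object; "force" is the grip in N (left out, the last holds). Time passes only in rows, so rows that do not move let the fingers close. It gives the time, the measured TCP pose, the force, the opening and the grip force at its end, in the units of the state.
- observe(): the state, without advancing time (a new reading comes with each control period).
- cams.get_image(name): name is "scene" or "top"; returns (picture, depth): 400x640x3 uint8, red, green, blue; 400x640 float32, m along the optical axis (not along the pixel's ray), 0 where there is no reading.
- cams.calibration(name): a dict with "vertical_fov" (degrees; the focal length in pixels is half the picture's height over the tangent of half this angle, whatever the lens; pixels are square), "cx", "cy" (the principal point, pixels), "view" (4x4, takes a point from world to camera coordinates). Camera axes: x right, y up, looking along -z (the intrinsics and any distortion apply to the point x, -y, -z); pixel columns grow to the right and rows downward; lengths in m; the calibration is good to about 2 mm. A picture is of the moment at which its call begins. calibration takes no time and is no camera call.
- ticket.close_job(): hands the job in; it is judged then, once.
Trained networks look in the newest picture that a camera, given by its name, has taken for a name from the list of things; names that differ only in an ending like _2 or _b are one class to them, and where a whole thing is asked for, a point or a joint stands for the part that bears it (a point fixed in the world has none). Each returns a list of dicts, best first, with "p" (0 to 1); they miss things now and then, are a little off and sometimes report something else, mostly with a low value. They report only what shows in the picture. A call takes as long as a camera call.
- cams.spot_in(camera, query): "box" ([centre column, centre row, width, height] as shares, 0 to 1, of the picture: columns of its width, rows of its height, round what is visible of it).
- cams.outline_of(camera, query): "mask" (400x640 bool, what is visible of it) and "box" ([centre column, centre row, width, height] as shares, 0 to 1, of the picture: columns of its width, rows of its height, round what is visible of it).
- cams.mark_of(camera, query): "location" ([column, row] as shares, 0 to 1, of the picture: columns of its width, rows of its height: a listed point, or the origin of a listed thing).
The state is a dict: "time_s": time; "q": joint angles; "qvel": joint speeds; "joint_efforts": joint torques, N m; "position": TCP position; "tool_rot": TCP orientation; "ft_force": force on the tool from outside, world axes, zero at the start; "wrist_torque": the same for the moment, N m; "grip_width": finger opening in m; "gripper_force": force on a finger pad.
Only numpy, scipy, OpenCV 4.12 (cv2) and the standard library are available. Lean on these libraries where they do the work, as an engineer would, in place of code of your own. Each camera call takes 0.05 s, during which the arm holds its last target. There are 200 camera calls.

## Working session

There is one attempt and no reset: what is moved stays moved. The work goes in short steps, Python scripts to look and compute and a tool call to move; the robot and the scene stay as the last step left them, time stands still between calls to the robot, and variables do not carry over. Pictures are saved under pics/ and viewed, at most 10 in all, crops included, and the job is handed in when it is done.

Besides the shell and the picture viewer there is one more tool, called after ">>>" by a JSON object that holds its "op" and its "data", one argument or row to a line. move_arm: Moves the arm, as the interface text tells. Its arguments: {"type":"object","properties":{"jaw":{"type":"array","items":{"type":"number"}},"dp":{"type":"array","items":{"type":"array","items":{"type":"number"}}},"turn":{"type":"array","items":{"type":"array","items":{"type":"number"}}},"force":{"type":"number"}},"required":["jaw","dp","turn"]}

```bash
mkdir -p pics; cat > h.py <<'E'
import numpy as np, cv2
from rig import observe, cams, ticket
def K(name):
    c=cams.calibration(name); f=200/np.tan(np.radians(c["vertical_fov"])/2)
    return f,c["cx"],c["cy"],np.array(c["view"]),c
def ray(name,u,v):
    f,cx,cy,V,_=K(name); R=V[:3,:3]
    d=R.T@np.array([(u-cx)/f,-(v-cy)/f,-1.]); o=-R.T@V[:3,3]; return o,d   # depth = param
def at_z(name,u,v,z):
    o,d=ray(name,u,v); return o+d*(z-o[2])/d[2]
def proj(name,p):
    f,cx,cy,V,_=K(name); q=V[:3,:3]@np.asarray(p)+V[:3,3]; return np.array([cx-f*q[0]/q[2],cy+f*q[1]/q[2]])
def save(name,path):
    im,d=cams.get_image(name); cv2.imwrite(path,im[:,:,::-1]); return im,d
def cloud(name,d):
    f,cx,cy,V,_=K(name); v,u=np.mgrid[:400,:640]; R=V[:3,:3]
    c=np.stack([(u-cx)/f*d,-(v-cy)/f*d,-d],-1); return (c-V[:3,3])@R
E
python3 - <<'E'
from h import *
for n in("scene","top"):
    im,d=save(n,f"pics/{n}0.png"); np.save(n+"d.npy",d); c=K(n); print(n,c[0],c[1],c[2],{k:v for k,v in c[4].items() if k!='view'}, (-c[3][:3,:3].T@c[3][:3,3]).round(3))
    for q in("gauge_grip","gauge_notch","pointer_tip","mark_tip","stud_axis"):
        r=cams.mark_of(n,q); print(q,[( round(x["p"],2),(np.array(x["location"])*[640,400]).round(1)) for x in r[:2]])
o=observe();print(o["time_s"],np.round(o["tool_rot"],3))
E
```

```text
scene 397.4082549844354 325.98551416858635 195.51148777977136 {'vertical_fov': 53.42864125759323, 'cx': 325.98551416858635, 'cy': 195.51148777977136} [ 0.128 -0.219  0.704]
gauge_grip [(0.74, array([331.5, 162.6]))]
gauge_notch [(0.68, array([331. , 208.5]))]
pointer_tip [(0.6, array([324.2, 196.7])), (0.17, array([388.5, 266.1]))]
mark_tip []
stud_axis [(0.74, array([391.5, 246.8]))]
top 473.82094120468844 327.6224658862057 200.07444663126688 {'vertical_fov': 45.769253295281885, 'cx': 327.6224658862057, 'cy': 200.07444663126688} [0.348 0.256 0.966]
gauge_grip [(0.95, array([288.6, 184.7])), (0.53, array([299.6, 283.6]))]
gauge_notch [(0.56, array([296.5, 192.3]))]
pointer_tip [(0.42, array([293.6, 194.2]))]
mark_tip []
stud_axis [(0.8, array([403.8, 184.6]))]
0.6 [[-0.901  0.434 -0.   ]
 [ 0.434  0.901 -0.   ]
 [-0.    -0.    -1.   ]]
```

View pics/scene0.png

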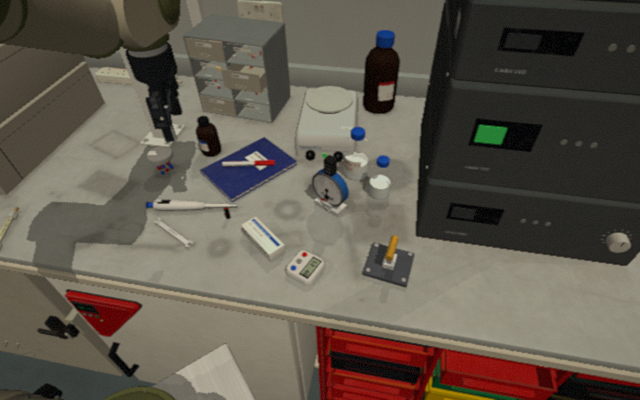

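View pics/top0.png

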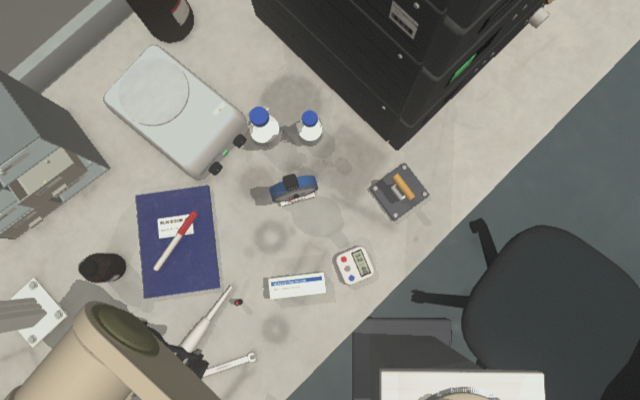

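The scene view shows the gauge at about (330,188) and the stand at (390,262). In the top view the gauge is at (292,188) and the stud at (403,186). The bottles are just behind the gauge, and the carton and timer are in front of it.

```bash
cat > m1.py <<'E'
from h import *
from scipy.optimize import least_squares
ims={n:cams.get_image(n) for n in("scene","top")}
def mask(n,q):
    r=cams.outline_of(n,q); return r[0]["mask"] if r else None
C={n:cloud(n,ims[n][1]) for n in ims}
for n in ims:
    m=mask(n,"gauge_grip"); 
    if m is None: print(n,"none");continue
    ok=m&(ims[n][1]>0); P=C[n][ok]; col=ims[n][0][ok].astype(int)
    P0=P
    hi=P[(P[:,2]>.135)]; print(n,"gauge n",len(P),"zmax",np.percentile(P[:,2],99).round(4))
    if len(hi): print(" grip",hi.mean(0).round(4),np.percentile(hi,[3,97],axis=0).round(4).tolist())
    top=P[P[:,2]>.147]
    if len(top)>5: print(" top rect",len(top),top.mean(0).round(4),cv2.minAreaRect((top[:,:2]*1000).astype(np.float32)))
    case=P[(P[:,2]>.03)&(P[:,2]<.112)]
    if len(case): r=cv2.minAreaRect((case[:,:2]*1000).astype(np.float32)); print(" case rect",r)
    white=P[(col.min(1)>130)&(P[:,2]>.03)&(P[:,2]<.105)]
    if len(white)>20:
        c=white.mean(0); U,S,Vt=np.linalg.svd(white-c); print(" dial",len(white),c.round(4),Vt[2].round(3),S.round(3))
for n in ims:
    m=mask(n,"stud_axis") if 0 else mask(n,"stand")
    if m is None: continue
    im=ims[n][0].astype(int); ok=m&(ims[n][1]>0)
    br=ok&(im[...,0]-im[...,2]>60); P=C[n][br]; P=P[P[:,2]>.05]
    print(n,"stud n",len(P),P.mean(0).round(4),np.percentile(P[:,2],[5,50,95]).round(4)); rc=cv2.minAreaRect((P[:,:2]*1000).astype(np.float32)); print(rc)
    u=P[:,:2]-P[:,:2].mean(0); d=np.linalg.svd(u)[2][0]; print(" yaw",np.arctan(d[1]/d[0]))
    B=C[n][ok]; B=B[(B[:,2]<.02)&(B[:,2]>.005)]; print(" base",cv2.minAreaRect((B[:,:2]*1000).astype(np.float32)))
for q in("white_bottle_small","white_bottle_large","film_carton","bench_timer"):
    r=cams.mark_of("top",q)
    if r: u=np.array(r[0]["location"])*[640,400]; print(q,r[0]["p"],at_z("top",*u,0).round(3))
for n,u in(("top",(288.6,184.7)),("scene",(331.5,162.6))): print("gripmark",n,at_z(n,*u,.133).round(4))
for n,u in(("top",(403.8,184.6)),("scene",(391.5,246.8))): print("studmark",n,at_z(n,*u,.062).round(4))
im=ims["scene"][0]; cv2.imwrite("pics/g1.png",cv2.resize(im[140:225,290:375,::-1],None,fx=7,fy=7,interpolation=cv2.INTER_CUBIC))
E
python3 m1.py
```

```text
scene gauge n 1460 zmax 0.1534
 grip [0.4957 0.3254 0.1476] [[0.4866, 0.3165, 0.1361], [0.5076, 0.337, 0.1541]]
 top rect 78 [0.4969 0.327  0.1519] ((498.05523681640625, 328.2907409667969), (20.622278213500977, 23.20086097717285), 21.094207763671875)
 case rect ((497.54180908203125, 327.336181640625), (27.95623016357422, 89.43531799316406), 18.000389099121094)
top gauge n 1156 zmax 0.1539
 grip [0.4982 0.3308 0.1508] [[0.4879, 0.3198, 0.1412], [0.5095, 0.3423, 0.1543]]
 top rect 161 [0.4992 0.3312 0.1516] ((499.34112548828125, 331.4153747558594), (21.9955997467041, 23.538206100463867), 16.948081970214844)
 case rect ((497.3003234863281, 331.1092529296875), (27.85675621032715, 91.40738677978516), 17.061288833618164)
scene stud n 168 [0.5022 0.1144 0.0681] [0.0625 0.0687 0.0711]
((504.898193359375, 116.55615997314453), (57.45875549316406, 13.270082473754883), 35.431793212890625)
 yaw 0.6263614983987486
 base ((504.109619140625, 117.4404296875), (86.1230697631836, 91.45349884033203), 36.84317398071289)
top stud n 199 [0.5047 0.1199 0.0678] [0.0647 0.0678 0.0709]
((505.1273193359375, 119.62862396240234), (54.922462463378906, 15.047584533691406), 36.33143615722656)
 yaw 0.6357279980873466
 base ((504.42181396484375, 120.0859375), (84.68283081054688, 92.12663269042969), 36.1286735534668)
white_bottle_small 0.75 [0.626 0.3   0.   ]
white_bottle_large 0.71 [0.622 0.394 0.   ]
film_carton 0.7 [0.319 0.321 0.   ]
bench_timer 0.58 [0.357 0.216 0.   ]
gripmark top [0.4952 0.3344 0.133 ]
gripmark scene [0.508  0.3337 0.133 ]
studmark top [0.5097 0.1182 0.062 ]
studmark scene [0.507  0.1188 0.062 ]
```

View pics/g1.png

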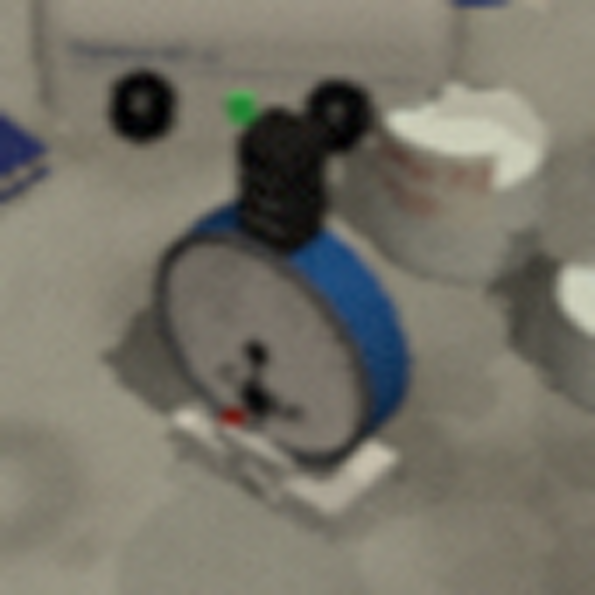

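The crop shows the red mark at about (232,415), left of the pivot at (256,352), and the pointer hanging plumb. The gauge's yaw is about 17° and the stud's about 36°. Next I move above the grip.

>>> {"op": "move_arm", "data": {
  "jaw": [8.5,8.5,8.5,8.5,8.5,8.5,8.5,8.5,8.5,8.5,8.5],
  "dp": [
    [-3.06,-0.37,0],
    [-3.06,-0.37,0],
    [-3.06,-0.37,0],
    [-3.06,-0.37,0],
    [-3.06,-0.37,0],
    [-3.06,-0.37,0],
    [-3.06,-0.37,0],
    [-3.06,-0.37,0],
    [-3.06,-0.37,0],
    [-3.06,-0.37,0],
    [0,0,0]
  ],
  "turn": [
    [0,0,0],
    [0,0,0],
    [0,0,0],
    [0,0,0],
    [0,0,0],
    [0,0,0],
    [0,0,0],
    [0,0,0],
    [0,0,0],
    [0,0,0],
    [0,0,0]
  ],
  "force": 40
}}

```text
time_s: 2.02
position: [0.5022, 0.3263, 0.2081]
tool_rot: [[-0.899, 0.438, 0.001], [0.438, 0.899, -0.001], [-0.001, -0.001, -1.0]]
ft_force: [-0.4, 0.4, 0.4]
grip_width: 0.0852
gripper_force: 0.0
```

>>> {"op": "move_arm", "data": {
  "jaw": [8.5,8.5,8.5,8.5,8.5,8.5,8.5,8.5],
  "dp": [
    [0,0,0],
    [0,0,0],
    [0,0,0],
    [0,0,0],
    [0,0,0],
    [0,0,0],
    [0,0,0],
    [0,0,0]
  ],
  "turn": [
    [0,0,-0.124],
    [0,0,-0.124],
    [0,0,-0.124],
    [0,0,-0.124],
    [0,0,-0.124],
    [0,0,-0.124],
    [0,0,0],
    [0,0,0]
  ]
}}

```text
time_s: 2.68
position: [0.498, 0.3297, 0.2088]
tool_rot: [[-0.958, -0.288, -0.0], [-0.288, 0.958, 0.0], [0.0, 0.0, -1.0]]
ft_force: [0.6, 0.0, 0.2]
grip_width: 0.0847
gripper_force: 0.0
```

```bash
cat > rel.py <<'E'
from h import *
import sys
def rel(p,yaw):
    o=observe(); R=np.array(o["tool_rot"]); t=np.array(o["position"])
    print("t",o["time_s"],"pos",t.round(4),"dp(tool,cm)",(R.T@(np.array(p)-t)*100).round(2),"yaw_y",np.degrees(np.arctan2(R[1,1],R[0,1])).round(2),"want",90+yaw,"z",R[:,2].round(3),"F",np.round(o["ft_force"],2),"T",np.round(o["wrist_torque"],2),"grip",o["grip_width"],o["gripper_force"],"q",np.round(o["q"],0))
if __name__=="__main__": a=[float(x) for x in sys.argv[1:]]; rel(a[:3],a[3])
E
python3 rel.py .4985 .3305 .118 17.1
```

```text
t 2.6833 pos [0.498  0.3297 0.2088] dp(tool,cm) [-0.08  0.06  9.08] yaw_y 106.72 want 107.1 z [-0.  0. -1.] F [0.61 0.04 0.2 ] T [ 0.03  0.07 -0.  ] grip 0.08473468797151013 0.0 q [ 22.  27.  66.   0.  87. -85.]
```

>>> {"op": "move_arm", "data": {
  "jaw": [6.0,5.0,5.0,5.0,5.0,5.0,2.0,1.5,1.5,1.5,1.5,1.5],
  "dp": [
    [-0.08,0.06,1.8],
    [0,0,1.8],
    [0,0,1.8],
    [0,0,1.8],
    [0,0,1.8],
    [0,0,0],
    [0,0,0],
    [0,0,0],
    [0,0,0],
    [0,0,0],
    [0,0,0],
    [0,0,0]
  ],
  "turn": [
    [0,0,-0.007],
    [0,0,0],
    [0,0,0],
    [0,0,0],
    [0,0,0],
    [0,0,0],
    [0,0,0],
    [0,0,0],
    [0,0,0],
    [0,0,0],
    [0,0,0],
    [0,0,0]
  ]
}}

```text
time_s: 3.68
position: [0.4995, 0.3307, 0.1202]
tool_rot: [[-0.955, -0.297, 0.003], [-0.297, 0.955, 0.001], [-0.003, 0.001, -1.0]]
ft_force: [-0.1, 1.6, 6.0]
grip_width: 0.0227
gripper_force: 42.3
```

```bash
python3 rel.py .4985 .3305 .118 17.1
```

```text
t 3.6833 pos [0.4995 0.3307 0.1202] dp(tool,cm) [0.1  0.01 0.22] yaw_y 107.3 want 107.1 z [ 0.003  0.001 -1.   ] F [-0.11  1.65  6.03] T [ 0.2   0.01 -0.05] grip 0.02274198228396585 42.28906273841858 q [ 22.  31.  74.   0.  75. -85.]
```

>>> {"op": "move_arm", "data": {
  "jaw": [1.5,1.5,1.5,1.5,1.5,1.5,1.5,1.5,1.5,1.5,1.5,1.5],
  "dp": [
    [0,0,-1],
    [0,0,-1.5],
    [0,0,-2],
    [0,0,-2],
    [0,0,-2],
    [0,0,-1.5],
    [0,0,0],
    [0,0,0],
    [0,0,0],
    [0,0,0],
    [0,0,0],
    [0,0,0]
  ],
  "turn": [
    [0,0,0],
    [0,0,0],
    [0,0,0],
    [0,0,0],
    [0,0,0],
    [0,0,0],
    [0,0,-0.08],
    [0,0,-0.09],
    [0,0,-0.08],
    [0,0,-0.08],
    [0,0,0],
    [0,0,0]
  ]
}}

```text
time_s: 4.68
position: [0.4987, 0.3301, 0.219]
tool_rot: [[-0.808, -0.589, -0.0], [-0.589, 0.808, -0.0], [0.001, -0.0, -1.0]]
ft_force: [0.2, 0.6, -2.2]
grip_width: 0.0228
gripper_force: 41.3
```

```bash
python3 rel.py .5048 .1185 .22 36.2
```

```text
t 4.6833 pos [0.4987 0.3301 0.219 ] dp(tool,cm) [ 11.96 -17.46  -0.1 ] yaw_y 126.08 want 126.2 z [-0. -0. -1.] F [ 0.24  0.57 -2.23] T [0.05 0.05 0.  ] grip 0.022807625510171556 41.32770001888275 q [  22.   26.   65.   -0.   89. -104.]
```

>>> {"op": "move_arm", "data": {
  "jaw": [1.5,1.5,1.5,1.5,1.5,1.5,1.5,1.5,1.5,1.5,1.5,1.5],
  "dp": [
    [0.6,-0.87,0],
    [1.2,-1.75,0],
    [1.2,-1.75,0],
    [1.2,-1.75,0],
    [1.2,-1.75,0],
    [1.2,-1.75,0],
    [1.2,-1.75,0],
    [1.2,-1.75,0],
    [1.2,-1.75,0],
    [1.2,-1.75,0],
    [0.56,-0.84,0],
    [0,0,0]
  ],
  "turn": [
    [0,0,0],
    [0,0,0],
    [0,0,0],
    [0,0,0],
    [0,0,0],
    [0,0,0],
    [0,0,0],
    [0,0,0],
    [0,0,0],
    [0,0,0],
    [0,0,0],
    [0,0,0]
  ]
}}

```text
time_s: 5.68
position: [0.5056, 0.1168, 0.219]
tool_rot: [[-0.809, -0.588, 0.0], [-0.588, 0.809, -0.0], [0.0, -0.0, -1.0]]
ft_force: [0.5, 0.2, -2.9]
grip_width: 0.0226
gripper_force: 41.3
```

>>> {"op": "move_arm", "data": {
  "jaw": [1.5,1.5,1.5,1.5,1.5,1.5],
  "dp": [
    [0,0,0],
    [0,0,0],
    [0,0,0],
    [0,0,0],
    [0,0,0],
    [0,0,0]
  ],
  "turn": [
    [0,0,0],
    [0,0,0],
    [0,0,0],
    [0,0,0],
    [0,0,0],
    [0,0,0]
  ]
}}

```text
time_s: 6.18
position: [0.5055, 0.1191, 0.2188]
tool_rot: [[-0.806, -0.591, -0.0], [-0.591, 0.806, 0.0], [0.0, 0.0, -1.0]]
ft_force: [0.0, 0.7, -2.8]
grip_width: 0.0229
gripper_force: 41.3
```

```bash
cat > m2.py <<'E'
from h import *
import rel; rel.rel([.5048,.1185,.22],36.2)
for n in("scene","top"):
    im,d=cams.get_image(n); C=cloud(n,d); r=cams.outline_of(n,"gauge_grip")
    if n=="scene": cv2.imwrite("pics/s2.png",cv2.resize(im[130:290,310:470,::-1],None,fx=3.7,fy=3.7,interpolation=cv2.INTER_CUBIC))
    if r:
        ok=r[0]["mask"]&(d>0); P=C[ok]; col=im[ok].astype(int)
        bl=(col[:,2]-col[:,0]>30); B=P[bl&(P[:,2]<.23)]
        print(n,r[0]["p"],"blue",len(B),B.mean(0).round(4),np.percentile(B[:,2],[1,99]).round(4)); A=P[(P[:,2]>.1)&(P[:,2]<.22)]
        print(" case",cv2.minAreaRect((A[:,:2]*1000).astype(np.float32)))
        w=P[(col.min(1)>100)&(abs(col.max(1)-col.min(1))<40)&(P[:,2]<.215)]; c=w.mean(0); Vt=np.linalg.svd(w-c)[2]; print(" white",len(w),c.round(4),Vt[2].round(3))
    for q in("gauge_notch","gauge_grip","pointer_tip","mark_tip","stud_axis"):
        r=cams.mark_of(n,q); print(q,[( round(x["p"],2),(np.array(x["location"])*[640,400]).round(1)) for x in r[:1]])
E
python3 m2.py
```

```text
t 6.1833 pos [0.5055 0.1191 0.2188] dp(tool,cm) [ 0.09 -0.01 -0.12] yaw_y 126.26 want 126.2 z [-0.  0. -1.] F [ 0.03  0.74 -2.8 ] T [ 0.01  0.01 -0.01] grip 0.022929752824031757 41.29322826862335 q [   0.   18.   78.    0.   84. -126.]
scene 0.78 blue 259 [0.5111 0.1112 0.1988] [0.1714 0.2146]
 case ((519.1913452148438, 109.26333618164062), (65.67819213867188, 119.50206756591797), 70.66629028320312)
 white 1217 [0.4984 0.1111 0.1511] [-0.889 -0.368 -0.273]
gauge_notch [(0.59, array([391.5, 237. ]))]
gauge_grip [(0.66, array([407. , 188.3]))]
pointer_tip [(0.45, array([390.3, 229.7]))]
mark_tip []
stud_axis [(0.64, array([381.5, 192.8]))]
top 0.85 blue 68 [0.4842 0.1499 0.1895] [0.1817 0.1982]
 case ((482.14208984375, 145.44808959960938), (35.6611213684082, 25.466394424438477), 62.894378662109375)
 white 39 [0.4801 0.1369 0.1216] [-0.77   0.616 -0.167]
gauge_notch [(0.71, array([404.1, 180.3]))]
gauge_grip []
pointer_tip [(0.54, array([405.1, 186.1]))]
mark_tip [(0.19, array([400.3, 190.6]))]
stud_axis []
```

View pics/s2.png

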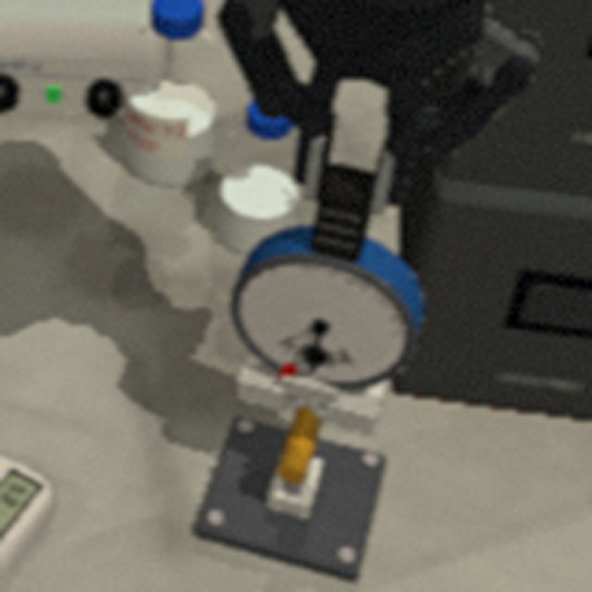

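The gauge hangs straight in the gripper. The notch at about (315,390) in the crop is in line with the stud at (300,440), so I lower it.

>>> {"op": "move_arm", "data": {
  "jaw": [1.5,1.5,1.5,1.5,1.5,1.5,1.5,1.5,1.5,1.5,1.5,1.5],
  "dp": [
    [0,0,0.6],
    [0,0,0.8],
    [0,0,0.8],
    [0,0,0.5],
    [0,0,0.2],
    [0,0,0.15],
    [0,0,0.15],
    [0,0,0.15],
    [0,0,0.15],
    [0,0,0.1],
    [0,0,0],
    [0,0,0]
  ],
  "turn": [
    [0,0,0],
    [0,0,0],
    [0,0,0],
    [0,0,0],
    [0,0,0],
    [0,0,0],
    [0,0,0],
    [0,0,0],
    [0,0,0],
    [0,0,0],
    [0,0,0],
    [0,0,0]
  ]
}}

```text
time_s: 7.88
position: [0.5056, 0.1187, 0.1829]
tool_rot: [[-0.807, -0.591, 0.0], [-0.591, 0.807, 0.0], [-0.0, 0.0, -1.0]]
ft_force: [0.4, -0.3, -1.8]
grip_width: 0.0228
gripper_force: 41.3
```

>>> {"op": "move_arm", "data": {
  "jaw": [1.5,1.5,1.5,1.5,1.5,1.5],
  "dp": [
    [0,0,0.1],
    [0,0,0.1],
    [0,0,0.1],
    [0,0,0.1],
    [0,0,0],
    [0,0,0]
  ],
  "turn": [
    [0,0,0],
    [0,0,0],
    [0,0,0],
    [0,0,0],
    [0,0,0],
    [0,0,0]
  ]
}}

```text
time_s: 8.38
position: [0.5055, 0.1187, 0.1788]
tool_rot: [[-0.807, -0.591, -0.0], [-0.591, 0.807, 0.0], [-0.0, 0.0, -1.0]]
ft_force: [-0.2, 0.3, -0.5]
grip_width: 0.0227
gripper_force: 41.5
```

```bash
python3 - <<'E'
from h import *
import rel; rel.rel([.5048,.1185,.1748],36.2)
im,d=cams.get_image("scene"); cv2.imwrite("pics/s3.png",cv2.resize(im[150:290,330:450,::-1],None,fx=4.2,fy=4.2,interpolation=cv2.INTER_CUBIC))
E
```

```text
t 8.3833 pos [0.5055 0.1187 0.1788] dp(tool,cm) [0.07 0.02 0.4 ] yaw_y 126.22 want 126.2 z [-0.  0. -1.] F [-0.24  0.28 -0.51] T [0.17 0.14 0.01] grip 0.02274946788536405 41.5178507566452 q [   0.   20.   82.    0.   78. -126.]
```

View pics/s3.png

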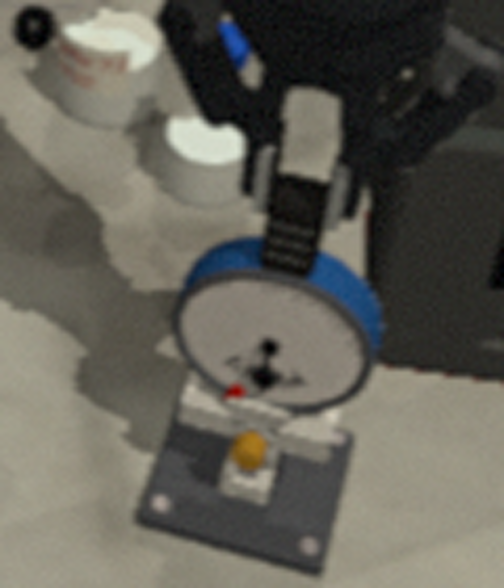

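The notch is astride the stud and already pressing it by about 4 mm. I'll press about 3 mm further and measure the mark.

>>> {"op": "move_arm", "data": {
  "jaw": [1.5,1.5,1.5,1.5,1.5,1.5,1.5],
  "dp": [
    [0,0,0.1],
    [0,0,0.1],
    [0,0,0.1],
    [0,0,0],
    [0,0,0],
    [0,0,0],
    [0,0,0]
  ],
  "turn": [
    [0,0,0],
    [0,0,0],
    [0,0,0],
    [0,0,0],
    [0,0,0],
    [0,0,0],
    [0,0,0]
  ]
}}

```text
time_s: 9.02
position: [0.5056, 0.1187, 0.1759]
tool_rot: [[-0.807, -0.591, 0.0], [-0.591, 0.807, 0.0], [-0.0, -0.0, -1.0]]
ft_force: [-1.4, 0.7, 1.3]
grip_width: 0.0231
gripper_force: 41.6
```

```bash
cat > m3.py <<'E'
from h import *
import rel, sys
from scipy.optimize import least_squares
lean=float(sys.argv[1]) if len(sys.argv)>1 else 0.
rel.rel([.5048,.1185,.1758],36.2)
o=observe(); R=np.array(o["tool_rot"]); t=np.array(o["position"])
# gauge axes from tool: tool y = gauge y, tool z = -gauge z, tool x = -gauge x ; grip point 12.8 mm behind TCP
G=np.stack([-R[:,0],R[:,1],-R[:,2]],1); g=t+G@[0,0,.0128]
piv=g+G@[-.013,0,-.067]; pt=lambda a,r:piv+G@(r*np.array([0,np.sin(a),-np.cos(a)]))
res=[]
for k in range(4):
    im,_=cams.get_image("scene"); I=im.astype(float); x0,y0,x1,y1=330,180,450,290
    c=I[y0:y1,x0:x1]; w=np.clip(c[...,0]-np.maximum(c[...,1],c[...,2])-35,0,None); 
    v,u=np.mgrid[y0:y1,x0:x1]; pred=proj("scene",pt(.3-0,.038)); w[(np.hypot(u-pred[0],v-pred[1])>12)|(c[...,1]>c[...,2]*1.5+20)]=0
    red=np.array([(w*u).sum(),(w*v).sum()])/w.sum()
    # hub / pointer: dark pixels inside dial
    dark=np.clip(90-c.max(-1),0,None); pp=proj("scene",piv); D=np.hypot(u-pp[0],v-pp[1]); hub=dark*(D<5); hub=np.array([(hub*u).sum(),(hub*v).sum()])/max(hub.sum(),1)
    res.append(np.r_[red,hub,(w>0).sum()])
r=np.mean(res,0); print("red",r[:2].round(2),"npx",r[4],"hub",r[2:4].round(2),"pred piv",pp.round(2),"std",np.std(res,0).round(2))
sol=least_squares(lambda s:proj("scene",pt(s[0],s[1]))-r[:2]-(proj("scene",piv)-r[2:4]),[.3,.038]).x
sol0=least_squares(lambda s:proj("scene",pt(s[0],s[1]))-r[:2],[.3,.038]).x
print("mark a,r hub-corrected",sol,"abs",sol0)
h=np.arctan2(G[2,1],G[2,2]); print("lean to +y",-h,"pointer(plumb)",-h)
E
python3 m3.py; python3 - <<'E'
import cv2,sys
sys.path.insert(0,'.')
from h import *
im,_=cams.get_image("scene"); cv2.imwrite("pics/s4.png",cv2.resize(im[215:255,370:410,::-1],None,fx=14,fy=14,interpolation=cv2.INTER_NEAREST))
E
```

```text
t 9.0167 pos [0.5056 0.1187 0.1759] dp(tool,cm) [0.07 0.03 0.01] yaw_y 126.22 want 126.2 z [ 0.  0. -1.] F [-1.41  0.74  1.27] T [0.23 0.15 0.09] grip 0.023122122384639492 41.645795702934265 q [   0.   20.   82.    0.   77. -126.]
red [385.55 243.63] npx 16.75 hub [393.34 233.65] pred piv [392.77 232.94] std [0.01 0.01 0.01 0.01 0.43]
mark a,r hub-corrected [0.31833778 0.0370833 ] abs [0.27189198 0.03831124]
lean to +y 5.5368854359877504e-05 pointer(plumb) 5.5368854359877504e-05
```

```bash
ls -la pics ../pics 2>/dev/null
```

```text
pics:
total 1808
drwxr-xr-x 2 agent agent   4096 Dec  4 01:02 .
drwxr-xr-x 3 agent agent   4096 Dec  4 01:02 ..
-rw-r--r-- 1 agent agent 287421 Dec  4 00:59 g1.png
-rw-r--r-- 1 agent agent 381487 Dec  4 01:01 s2.png
-rw-r--r-- 1 agent agent 317084 Dec  4 01:01 s3.png
-rw-r--r-- 1 agent agent  71211 Dec  4 01:02 s4.png
-rw-r--r-- 1 agent agent 410332 Dec  4 00:59 scene0.png
-rw-r--r-- 1 agent agent 358108 Dec  4 00:59 top0.png
```

>>> {"op": "move_arm", "data": {
  "jaw": [1.5,1.5,1.5,1.5,1.5,1.5,1.5,1.5,1.5,1.5,1.5,1.5],
  "dp": [
    [0,0.36,0.005],
    [0,0.36,0.005],
    [0,0.36,0.005],
    [0,0.36,0.005],
    [0,0.36,0.005],
    [0,0.36,0.005],
    [0,0.36,0.005],
    [0,0.36,0.005],
    [0,0.36,0.005],
    [0,0.36,0.005],
    [0,0,0],
    [0,0,0]
  ],
  "turn": [
    [0.03,0,0],
    [0.03,0,0],
    [0.03,0,0],
    [0.03,0,0],
    [0.03,0,0],
    [0.03,0,0],
    [0.03,0,0],
    [0.03,0,0],
    [0.03,0,0],
    [0.03,0,0],
    [0,0,0],
    [0,0,0]
  ]
}}

```text
time_s: 10.27
position: [0.4846, 0.1476, 0.1706]
tool_rot: [[-0.806, -0.565, 0.175], [-0.592, 0.77, -0.238], [-0.0, -0.295, -0.955]]
ft_force: [-1.5, 1.1, 1.7]
grip_width: 0.0227
gripper_force: 41.7
```

>>> {"op": "move_arm", "data": {
  "jaw": [1.5,1.5,1.5,1.5,1.5,1.5,1.5,1.5,1.5,1.5,1.5,1.5],
  "dp": [
    [0,0,0],
    [0,0,0],
    [0,0,0],
    [0,0,0],
    [0,0,0],
    [0,0,0],
    [0,0,0],
    [0,0,0],
    [0,0,0],
    [0,0,0],
    [0,0,0],
    [0,0,0]
  ],
  "turn": [
    [0,0,0],
    [0,0,0],
    [0,0,0],
    [0,0,0],
    [0,0,0],
    [0,0,0],
    [0,0,0],
    [0,0,0],
    [0,0,0],
    [0,0,0],
    [0,0,0],
    [0,0,0]
  ]
}}

```text
time_s: 11.27
position: [0.4846, 0.1473, 0.1705]
tool_rot: [[-0.807, -0.565, 0.175], [-0.591, 0.771, -0.238], [0.0, -0.296, -0.955]]
ft_force: [-1.1, 1.8, 2.0]
grip_width: 0.0229
gripper_force: 41.7
```

```bash
cat >> m3.py <<'E'
tipA=proj("scene",pt(-h,.034)); print("pred tip",tipA.round(1),"notch",(g+G@[0,0,-.133]).round(4), "expected with unloaded .0617")
c=(pp+tipA)/2; x,y=int(c[0])-24,int(c[1])-20
import time
cv2.imwrite("pics/dial_%d.png"%int(o["time_s"]*100),cv2.resize(im[y:y+40,x:x+48,::-1],None,fx=14,fy=14,interpolation=cv2.INTER_CUBIC)); print("crop origin",x,y)
E
python3 m3.py; ls pics/dial*
```

```text
t 11.2667 pos [0.4846 0.1473 0.1705] dp(tool,cm) [ 0.07 -3.52  0.53] yaw_y 126.23 want 126.2 z [ 0.175 -0.238 -0.955] F [-1.09  1.84  1.96] T [0.55 0.36 0.03] grip 0.022944580196889112 41.72421991825104 q [  12.   18.   89.  -17.   66. -108.]
red [381.47 244.11] npx 13.0 hub [382.92 232.4 ] pred piv [382.55 231.33] std [0.01 0.01 0.01 0.02 0.  ]
mark a,r hub-corrected [0.28863945 0.03574488] abs [0.26313599 0.03873334]
lean to +y 0.3000205477717081 pointer(plumb) 0.3000205477717081
pred tip [381.  242.4] notch [0.5056 0.1186 0.0557] expected with unloaded .0617
crop origin 357 216
pics/dial_1126.png
```

View pics/dial_1126.png

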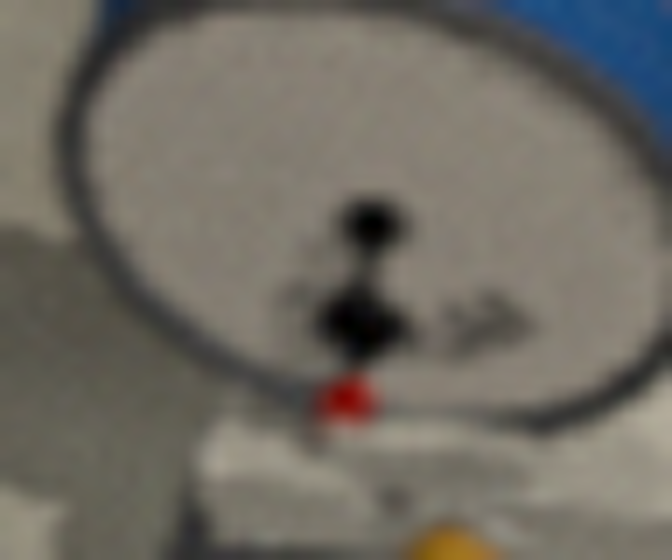

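The dial crop shows the hub at (371,223), the bob at (362,322) and the red mark at (345,398). The pointer is nearly on the mark, so I'll refine it with a sub-pixel fit in both the upright and leaned pictures.

```bash
cat > m4.py <<'E'
from h import *
def ana(I,x0,y0,piv,G):
    # homography by linear map: image offset -> in-plane gauge (y,z)
    p=lambda y,z:proj("scene",piv+G@[0,y,z])
    A=np.stack([p(.01,-.02)-p(-.01,-.02),p(0,-.005)-p(0,-.035)],1)/np.array([.02,.03])
    I=I.astype(float); H,W=I.shape[:2]; v,u=np.mgrid[:H,:W]; u=u+x0; v=v+y0; pp=proj("scene",piv)
    L=I.sum(-1)/3; bg=150.; dark=np.clip(100-L,0,None)
    rows=[]
    for r in range(int(pp[1])-2,int(pp[1])+13):
        m=(v==r)&(np.abs(u-(pp[0]-.1*(r-pp[1])))<4.5)&(I[...,0]-I[...,1]<30); s=(dark*m).sum()
        if s>40: rows.append((r,(dark*m*u).sum()/s,s))
    rows=np.array(rows); 
    red=np.clip(I[...,0]-np.maximum(I[...,1],I[...,2])-35,0,None)*(np.hypot(u-pp[0]+3,v-pp[1]-11)<8)*(I[...,1]<I[...,2]*1.5+20)
    rc=np.array([(red*u).sum(),(red*v).sum()])/red.sum()
    print(np.c_[rows[:,0],rows[:,1].round(2),rows[:,2].round()].tolist()); k=np.polyfit(rows[:,0],rows[:,1],1,w=np.sqrt(rows[:,2]))
    hub=rows[:4]; hc=np.array([np.average(hub[:,1],weights=hub[:,2]),np.average(hub[:,0],weights=hub[:,2])])
    ang=lambda d:(lambda s:np.arctan2(s[0],-s[1]))(np.linalg.solve(A,d))
    pl=ang(np.array([k[0],1.]));on=np.array([np.polyval(k,hc[1]),hc[1]])
    print("slope",k[0].round(3),"hub",hc.round(2),"red",rc.round(2),"pointer ang",pl.round(3),"mark ang",ang(rc-on).round(3),"mark via pred piv",ang(rc-pp).round(3))
def frame(R,t):
    G=np.stack([-R[:,0],R[:,1],-R[:,2]],1); return t+G@[-.013,0,.0128-.067],G
R=np.array([[-.807,-.591,0],[-.591,.807,0],[0,0,-1.]])
s4=cv2.imread("pics/s4.png")[7::14,7::14,::-1]; ana(s4,370,215,*frame(R,np.array([.5056,.1187,.1759])))
o=observe(); im=np.mean([cams.get_image("scene")[0] for _ in range(4)],0)
ana(im[205:265,350:420],350,205,*frame(np.array(o["tool_rot"]),np.array(o["position"])))
for q in("pointer_tip","mark_tip"): print(q,[(x["p"],np.array(x["location"])*[640,400]) for x in cams.mark_of("scene",q)[:2]])
E
python3 m4.py
```

```text
[[232.0, 393.33, 192.0], [233.0, 393.33, 323.0], [234.0, 393.38, 278.0], [235.0, 393.35, 134.0], [236.0, 392.79, 74.0], [237.0, 392.5, 73.0], [238.0, 391.66, 244.0], [239.0, 391.6, 475.0], [240.0, 392.05, 572.0], [241.0, 392.44, 537.0], [242.0, 392.5, 379.0], [243.0, 392.23, 150.0]]
slope -0.127 hub [393.35 233.38] red [385.53 243.61] pointer ang -0.027 mark ang 0.294 mark via pred piv 0.268
[[230.0, 383.0, 95.0], [231.0, 383.04, 300.0], [232.0, 383.11, 335.0], [233.0, 382.99, 214.0], [234.0, 382.72, 82.0], [235.0, 382.46, 66.0], [236.0, 381.65, 152.0], [237.0, 381.61, 318.0], [238.0, 382.02, 483.0], [239.0, 382.36, 566.0], [240.0, 382.51, 451.0], [241.0, 382.24, 205.0], [242.0, 380.83, 88.0], [243.0, 378.01, 83.0]]
slope -0.147 hub [383.05 231.71] red [381.46 244.11] pointer ang 0.298 mark ang 0.285 mark via pred piv 0.26
pointer_tip [(0.41, array([379.008, 240.2  ]))]
mark_tip []
```

```bash
python3 - <<'E'
from h import *
import rel; rel.rel([.5048,.1185,.1758],36.2)
D=np.array([.807,.591,0]);ctr=np.array([.5048,.1185,.055])
for n in("scene","top"):
    for k in range(2):
        im,d=cams.get_image(n); C=cloud(n,d); I=im.astype(int); u=proj(n,ctr)
        v,uu=np.mgrid[:400,:640]; m=(np.hypot(uu-u[0],v-u[1])<40)&(d>0)&(I[...,0]-I[...,2]>60)&(I[...,1]-I[...,2]>20)
        P=C[m]; s=(P-ctr)@D; print(n,len(P),"along",np.percentile(s,[2,50,98]).round(4),"z",np.percentile(P[:,2],[5,25,50,75,90,95,98]).round(4))
        sv=v[m]; print("  rows",sv.min(),sv.max(),"cols",uu[m].min(),uu[m].max(), "centroid",uu[m].mean().round(2),sv.mean().round(2))
for z in(.062,.055,.052): print(z,[proj(n,np.array([.5048,.1185,z])-D*.028).round(1) for n in("scene","top")])
E
```

```text
t 11.7667 pos [0.4846 0.1473 0.1705] dp(tool,cm) [ 0.07 -3.52  0.53] yaw_y 126.22 want 126.2 z [ 0.175 -0.238 -0.955] F [-1.04  1.28  0.88] T [0.54 0.29 0.1 ] grip 0.02297962861048393 41.72434329986572 q [  12.   18.   89.  -17.   66. -108.]
scene 52 along [-0.0288 -0.0259 -0.0177] z [0.0538 0.058  0.0606 0.0626 0.0638 0.064  0.0647]
  rows 254 262 cols 385 392 centroid 388.69 257.69
scene 53 along [-0.0284 -0.026  -0.0179] z [0.052  0.0572 0.0608 0.062  0.0638 0.064  0.0655]
  rows 254 262 cols 385 392 centroid 388.64 257.75Traceback (most recent call last):
  File "<stdin>", line 8, in <module>
    return _quantile_unchecked(
        a, q, axis, out, overwrite_input, method, keepdims, weights)
    return _ureduce(a,
                    func=_quantile_ureduce_func,
    ...<5 lines>...
                    overwrite_input=overwrite_input,
                    method=method)
    r = func(a, **kwargs)
    result = _quantile(arr,
                       quantiles=q,
    ...<2 lines>...
                       out=out,
                       weights=wgt)
    slices_having_nans = np.isnan(arr[-1, ...])
                                  ~~~^^^^^^^^^
IndexError: index -1 is out of bounds for axis 0 with size 0
```

The stud is about 7 mm down. My best estimate of the mark is about 0.288 rad and the lean is 0.300, so I make a small nudge back and let it settle.

>>> {"op": "move_arm", "data": {
  "jaw": [1.5,1.5,1.5,1.5,1.5,1.5,1.5,1.5,1.5,1.5,1.5,1.5],
  "dp": [
    [0,-0.12,0],
    [0,0,0],
    [0,0,0],
    [0,0,0],
    [0,0,0],
    [0,0,0],
    [0,0,0],
    [0,0,0],
    [0,0,0],
    [0,0,0],
    [0,0,0],
    [0,0,0]
  ],
  "turn": [
    [-0.01,0,0],
    [0,0,0],
    [0,0,0],
    [0,0,0],
    [0,0,0],
    [0,0,0],
    [0,0,0],
    [0,0,0],
    [0,0,0],
    [0,0,0],
    [0,0,0],
    [0,0,0]
  ]
}}

```text
time_s: 12.92
position: [0.4853, 0.1464, 0.1709]
tool_rot: [[-0.807, -0.566, 0.169], [-0.591, 0.773, -0.231], [-0.0, -0.286, -0.958]]
ft_force: [-1.1, 1.9, 0.9]
grip_width: 0.0227
gripper_force: 41.7
```

```bash
python3 m4.py | grep slope; python3 rel.py .5048 .1185 .17 36.2; sleep 0; python3 -c "
from rig import ticket
print(ticket.close_job())"
```

```text
slope -0.127 hub [393.35 233.38] red [385.53 243.61] pointer ang -0.027 mark ang 0.294 mark via pred piv 0.268
slope -0.139 hub [383.34 231.71] red [381.52 244.1 ] pointer ang 0.283 mark ang 0.282 mark via pred piv 0.262
t 13.2167 pos [0.4853 0.1464 0.1708] dp(tool,cm) [ 0.07 -3.24  1.05] yaw_y 126.23 want 126.2 z [ 0.169 -0.231 -0.958] F [-0.35  1.23  1.17] T [0.57 0.34 0.06] grip 0.02254021343959419 41.72300577163696 q [  12.   18.   89.  -16.   67. -109.]
the job is handed in; nothing more can be done
None
```

I handed the job in at about 13 s with the gauge still held on the stud: the stud measured about 7 mm down, and the pointer read 0.283 rad against about 0.282 for the mark, but the hand-in returned no verdict.

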